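# Centre the blue colour sample on the marking press and stamp it

### The arm

A 7-joint arm with a two-finger parallel gripper is mounted at the origin on a cart in front of the work surface, level with it; the furniture and walls round the work are solid. World frame = base frame: x ahead of the robot, y to its left, z up, the work surface at z = 0. Lengths are in m, angles in rad, forces in N, time in s.
With the tool pointing down it reaches from about 0.425 to 0.875 m from the base axis. Payload 8.4 kg.
Tool frame: the origin (TCP) lies at the very end of the fingers, on their centre line; the grasp point (between the pads) lies behind it (r.grasp_offset is the z of the grasp point in the tool frame, in m); z points along the fingers, y is the line along which they close (so a half turn about z gives the same grasp; the last joint's range is limited). The gripper opens to 85 mm and grips with 20 to 120 N. Pads are 22 mm wide; open, the fingers measure 114 mm over their backs; the gripper's body (76 mm by 85 mm) begins 54 mm behind the grasp point. The pads swing forward as they close: fully open they stand 13 mm farther back than shut.
Start: joints at [1.235, 0.333, 0.04, 1.465, -0.013, 1.343, -0.059], TCP at [0.152, -0.632, 0.231] pointing down, gripper open.
Joint ranges: [-2.58, 2.58], [-0.38, 2.09], [-1.3, 1.39], [0.25, 2.4], [-1.5, 4.64], [0.08, 2.09], [-2.65, 2.65]. Speed limits (rad/s): [2.22, 2.22, 2.79, 2.79, 3.14, 3.14, 3.14].

### API

Orientations are given as a unit quaternion [w, x, y, z].
In Python, from bench import r gives the robot as it stands. The module is installed in compiled form; this text tells all that it offers.
- The arm moves only by the tool jog_arm, never from a script. Its arguments are lists of equal length, an entry for each row: "dp": the shift along the tool's x, y, z as a fraction of full scale, a list of three; "rot": the turn, a rotation vector about the tool's x, y, z as a fraction of full scale, a list of three; "grip": the opening, from -1 (shut) to 1 (fully open). A call has exactly 10 rows; each row is the pose to reach, as a shift and turn from the pose commanded when the call began, along the tool's axes at that moment; what a row does not reach only later rows make up. Full scale, the value 1, is 750 mm for a shift and 0.5 rad for a turn. A row lasts 1/10 s, in which the tool goes at most 50 mm and 8.59 degrees, less where a joint would pass 70% of its speed; a pose out of reach is approached as far as the arm can. A call with a number of a shift or a turn outside -1 to 1 is refused whole. A call with a gripper value outside its range is refused whole. The fingers move at their own pace and stop on an object; "force" is the grip in N (left out, the last holds). Time passes only in rows, so rows that repeat a pose let the fingers close, or fill a call up. It gives the time, the measured TCP pose, the force, the opening and the grip force at its end, in the units of the state.
- r.observe(): the state, without advancing time (a new reading comes with each control period).
- r.read_camera(name): name is "side" or "top" or "wrist"; returns the picture (480x640x3 uint8, red, green, blue); there is no depth.
- r.calibration(name): a dict with "camera_matrix" (3x3 intrinsics, pixels), "eye" and "attitude" of the camera in the world; the wrist camera has in their place "hand_eye" (4x4, takes a point from camera to tool coordinates, whose origin is the TCP and whose axes are the flange's). Camera axes: x right, y up, looking along -z (the intrinsics and any distortion apply to the point x, -y, -z); pixel columns grow to the right and rows downward; lengths in m; the calibration is good to about 2 mm. A picture is of the moment at which its call begins: read the wrist's pose just before it. calibration takes no time and is no camera call.
- r.hand_in(): hands the job in; it is judged then, once.
The state is a dict: "time": time; "q": joint angles; "qd": joint speeds; "effort": joint torques, N m; "position": TCP position; "eef_rot": TCP orientation; "force": force on the tool from outside, world axes, zero at the start; "torque": the same for the moment, N m; "finger_gap": finger opening in m; "gripper_force": force on a finger pad.
Only numpy, scipy, OpenCV 4.12 (cv2) and the standard library are available. Lean on these libraries where they do the work, as an engineer would, in place of code of your own. Each camera call takes 0.05 s, during which the arm holds its last target. There are 200 camera calls.

### The job

Take the blue paint sample and lay it flat, painted side up, on the stage of the green marking press, squarely in the middle between the two brass stops with its length running from stop to stop, centred on the engraved cross and touching neither stop. Let go of it, then press the pedal with the gripper all the way down to its stop so that the stamp comes down on the sample, and let the pedal come back up; do not push on the stamp arm itself. The sample must still be centred at the end; leave the other samples, the roll of tape and the paint jar where they are.

Things in the scene. Friction and masses are not known exactly. Their poses are not given: they have to be found in the camera images.
- blue_sample: painted sample tile: a pale wooden block 56 x 40 x 16 mm (x, y, z) with blue paint on its top and a black tick at the middle of each short end. Origin: centre of its underside; x along the 56 mm length. Loose on the table, lying flat, painted side up. This one is to be stamped.
- red_sample: painted sample tile: a pale wooden block 56 x 40 x 16 mm (x, y, z) with red paint on its top and a black tick at the middle of each short end. Origin: centre of its underside; x along the 56 mm length. Loose on the table, lying flat, painted side up. Leave it alone.
- yellow_sample: painted sample tile: a pale wooden block 56 x 40 x 16 mm (x, y, z) with yellow paint on its top and a black tick at the middle of each short end. Origin: centre of its underside; x along the 56 mm length. Loose on the table, lying flat, painted side up. Leave it alone.
- stage_centre (a point): centre of the stage's upper face on the fixed green marking press, where two black engraved lines cross, 40 mm above the table. z up; x to the press's rear (away from the robot at yaw 0), y to its left. The aluminium stage plate is 112 mm (x) by 122 mm (y). A centred sample, its x along this x, has 6 mm of air to each brass stop and open space at both long sides.
- front_stop (a point): middle of the top of the front brass stop bar: 8 mm thick in x, 70 mm long in y, 6 mm high above the stage; axes as stage_centre, which lies 38 mm behind it. The rear stop is alike, 38 mm behind the stage's centre: 68 mm between their inner faces.
- stamp_pivot (a point): pivot of the grey stamp arm between two green posts (96 mm high) at the rear of the press, 120 mm behind the stage's centre, 81 mm above the table; axes as stage_centre. With the pedal up the arm stands upright to 215 mm height; pressed, it folds forward over the stage. A grey gear case (62 x 50 mm, 102 mm high) stands 76 mm to the right of it.
- tread (a point): black rubber tread plate, 56 x 60 mm, 6 mm thick, on the free front end of the pedal, right of the stage. Origin: centre of its upper face, axes of the press when the pedal is up. Pedal up: front edge raised 0.42 rad, origin 82 mm above the table. At the stop: level, origin 32 mm above the table. The hinge axis lies 125 mm behind it, 22 mm above the table, along the press's y.
- pedal (a joint): pedal angle in rad: 0 = up (at rest, held by its spring), 0.42 = down at its stop. It takes about 5 N at the tread to start and about 14 N to hold at the stop; it springs back when released. The stamp arm is geared to it and swings down 3.7 times as far.
- stamp_arm: the stamp arm, a grey bar 125 mm long carrying the stamp; origin at its pivot. Upright while the pedal is up. Moved only by the pedal, not by hand.
- stamp: brass stamp, 20 mm diameter, sprung, at the end of the press's arm; origin at the centre of its flat face. High above the posts while the pedal is up; pressed on the middle of the stage, on a sample's top, when the pedal is down.
- tape_roll: roll of masking tape lying flat, 100 mm diameter, 25 mm high; origin at the centre of its underside. Leave it alone.
- red_jar: paint jar with red lid, 63 mm diameter, 66 mm high; origin at the centre of its underside. Leave it alone.

How it is judged:
By the outcome, as a careful person would: the job done as asked, in the order asked, and still so for the second after the job is handed in, with the robot touching nothing.
It also fails if it takes over 54 s, if anything falls off the work surface, if the arm or the gripper's body presses on something with over 40 N, if the wrist force passes 120 N, or if a joint passes its speed limit or range.

## Working session

There is one attempt and no reset: what is moved stays moved. The work goes in short steps, Python scripts to look and compute and a tool call to move; the robot and the scene stay as the last step left them, time stands still between calls to the robot, and variables do not carry over. Pictures are saved under pics/ and viewed, at most 10 in all, crops included, and the job is handed in when it is done.

Besides the shell and the picture viewer there is one more tool, called after "Request:" by a JSON object that holds its "op" and its "data". jog_arm: Moves the arm, as the interface text tells. Shift numbers are shares of 750 mm and turn numbers shares of 0.5 rad, none past 1 either way. Its arguments: {"type":"object","properties":{"dp":{"type":"array"},"rot":{"type":"array"},"grip":{"type":"array"},"force":{"type":"number"}},"required":["dp","rot","grip"]}

```bash
mkdir -p pics
python3 - <<'E'
from bench import r
import cv2
o=r.observe(); print({k:o[k] for k in("time","position","eef_rot","finger_gap")}, r.grasp_offset)
for n in("top","side"):
    cv2.imwrite(f"pics/{n}0.png",r.read_camera(n)[:,:,::-1])
for n in("top","side","wrist"): print(n,r.calibration(n))
E
```

```text
{'time': 0.0, 'position': array([ 0.15235011, -0.63139921,  0.23038243]), 'eef_rot': array([-8.43124668e-04,  9.93001586e-01,  1.18097908e-01, -1.53683921e-04]), 'finger_gap': 0.08548607398224609} -0.0187
top {'camera_matrix': array([[519.9624093 ,   0.        , 320.0522176 ],
       [  0.        , 519.9624093 , 245.40182473],
       [  0.        ,   0.        ,   1.        ]]), 'eye': array([0.41638865, 0.0338019 , 1.34937731]), 'attitude': array([ 0.71414652,  0.03861492, -0.04841633, -0.69725139])}
side {'camera_matrix': array([[462.10959287,   0.        , 321.0605849 ],
       [  0.        , 462.10959287, 240.20620173],
       [  0.        ,   0.        ,   1.        ]]), 'eye': array([0.23659432, 0.91054989, 0.59972403]), 'attitude': array([-0.16140778, -0.08789714,  0.52567753,  0.83059302])}
wrist {'camera_matrix': array([[432.31231648,   0.        , 325.08479658],
       [  0.        , 432.31231648, 240.9709144 ],
       [  0.        ,   0.        ,   1.        ]]), 'hand_eye': array([[ 1.02942120e-03,  9.57851565e-01,  2.87261762e-01,
         7.25147130e-02],
       [ 9.99998964e-01, -6.96900638e-04, -1.25980138e-03,
         2.09017627e-04],
       [-1.00650982e-03,  2.87262762e-01, -9.57851289e-01,
        -1.42132604e-01],
       [ 0.00000000e+00,  0.00000000e+00,  0.00000000e+00,
         1.00000000e+00]])}
```

View pics/top0.png

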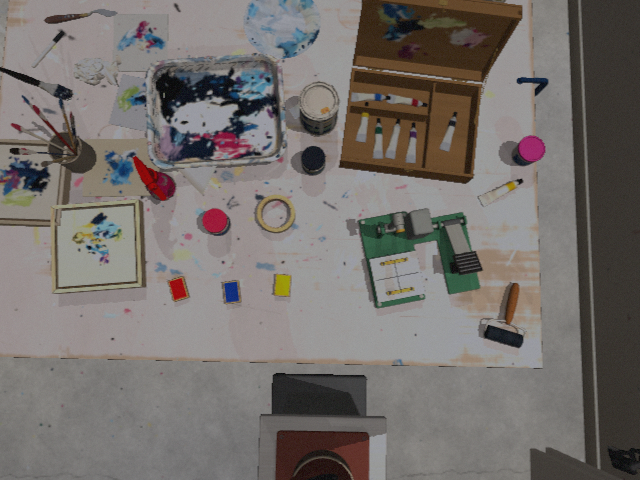

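View pics/side0.png

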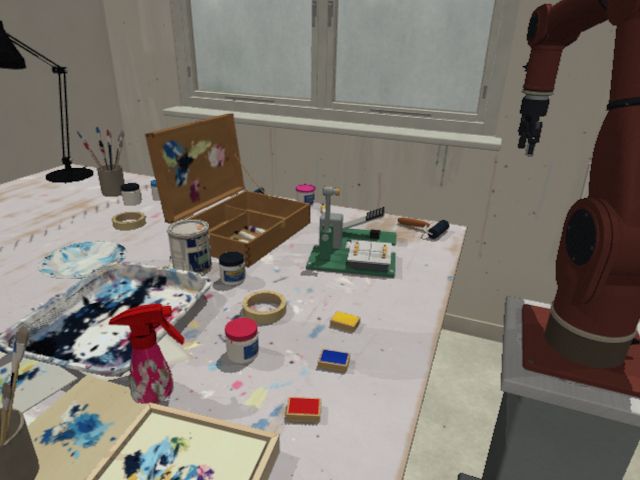

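The top view shows blue at (232,292), the stage at about (398,277) with brass stops at (399,291) and (395,262), and the tread at (467,262). In the side view blue is at (334,361) and the stage at (369,253).

```bash
cat > h.py <<'E'
from bench import r
import cv2, numpy as np
from scipy.spatial.transform import Rotation as R
F=np.diag([1,-1,-1.])
def rot(q): return R.from_quat(np.roll(q,-1)).as_matrix()
def cam(n,o=None):
    c=r.calibration(n)
    if n=="wrist":
        o=o or r.observe(); T=rot(o["eef_rot"]); H=c["hand_eye"]
        return c["camera_matrix"],T@H[:3,3]+o["position"],T@H[:3,:3]
    return c["camera_matrix"],c["eye"],rot(c["attitude"])
def ray(C,uv):
    K,e,A=C; d=A@F@np.linalg.inv(K)@np.array([*uv,1.]); return e,d/np.linalg.norm(d)
def onz(C,uv,z):
    e,d=ray(C,uv); return e+d*(z-e[2])/d[2]
def tri(obs):
    M=np.zeros((3,3));b=np.zeros(3)
    for C,uv in obs:
        e,d=ray(C,uv);P=np.eye(3)-np.outer(d,d);M+=P;b+=P@e
    return np.linalg.solve(M,b)
def proj(C,p):
    K,e,A=C; q=K@F@A.T@(np.asarray(p)-e); return q[:2]/q[2]
def blue(im,near=None):
    h=cv2.cvtColor(im,cv2.COLOR_RGB2HSV); m=cv2.inRange(h,(105,150,50),(130,255,255))
    cs=[c for c in cv2.findContours(m,0,1)[0] if cv2.contourArea(c)>60]
    cs.sort(key=lambda c:(np.linalg.norm(np.mean(c[:,0],0)-near) if near is not None else -cv2.contourArea(c)))
    q=cv2.minAreaRect(cs[0]); return np.array(q[0]),cv2.boxPoints(q),cv2.contourArea(cs[0])
E
python3 - <<'E'
from h import *
T,S=cam("top"),cam("side")
t,bt,_=blue(cv2.imread("pics/top0.png")[:,:,::-1],(232,292)); s,bs,_=blue(cv2.imread("pics/side0.png")[:,:,::-1],(334,359))
print(t,s,tri([(T,t),(S,s)])); print(bt,[onz(T,b,.016)[:2].round(4) for b in bt])
for n,uv,z in(("stage",(398,277),.04),("front",(399,291.5),.046),("rear",(395,262),.046),("tread",(467,262),.08)): print(n,onz(T,uv,z))
print(tri([(T,(398,276)),(S,(369,253))]))
im=cv2.imread("pics/top0.png"); cv2.imwrite("pics/top0c.png",cv2.resize(im[200:315,350:490],None,fx=5,fy=5,interpolation=cv2.INTER_CUBIC))
E
```

```text
[231.06484985 291.5512085 ] [333.84194946 356.50134277] [0.45601483 0.24088115 0.01604762]
[[224.00684 283.058  ]
 [235.95905 281.6519 ]
 [238.12286 300.0444 ]
 [226.17065 301.45053]] [array([0.4787, 0.2602]), array([0.483 , 0.2299]), array([0.4364, 0.2224]), array([0.4321, 0.2526])]
stage [ 0.5032294  -0.18110546  0.04      ]
front [ 0.46656678 -0.18279627  0.046     ]
rear [ 0.54048588 -0.17236677  0.046     ]
tread [ 0.5415813  -0.34455443  0.08      ]
[ 0.50590474 -0.18295582  0.0294365 ]
```

View pics/top0c.png

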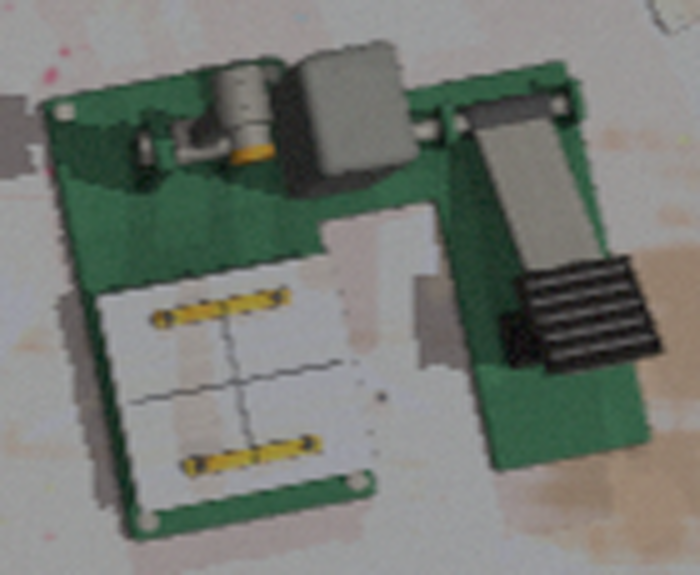

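The crop puts the engraved cross at (397.6,276.4), the rear stop middle at (394.4,261.6) and the front stop middle at (401.2,290.8) in the full picture. Next I'll take the wrist camera over the stage.

```bash
cat >> h.py <<'E'
def plan(p,yaw):
    o=r.observe(); T=rot(o["eef_rot"])
    G=R.from_euler("z",yaw).as_matrix()@np.diag([1,-1,-1.])
    print("dp",(T.T@(np.array(p)-o["position"])/.75).round(4),"rot",(R.from_matrix(T.T@G).as_rotvec()/.5).round(4),"t",o["time"])
E
python3 - <<'E'
from h import *
T=cam("top")
a,b=onz(T,(401.2,290.8),.046),onz(T,(394.4,261.6),.046);d=b-a;print(np.arctan2(d[1],d[0]),np.linalg.norm(d),(a+b)/2)
plan((.48,-.19,.27),.16)
E
```

```text
0.23480014427643167 0.07507677268393022 [ 0.50495314 -0.17957846  0.046     ]
dp [ 0.5627 -0.4698 -0.052 ] rot [-0.0028  0.0004  0.1535] t 0.1
```

Request:
{"op": "jog_arm", "data": {"dp": [[0.563, -0.47, -0.052], [0.563, -0.47, -0.052], [0.563, -0.47, -0.052], [0.563, -0.47, -0.052], [0.563, -0.47, -0.052], [0.563, -0.47, -0.052], [0.563, -0.47, -0.052], [0.563, -0.47, -0.052], [0.563, -0.47, -0.052], [0.563, -0.47, -0.052]], "rot": [[0, 0, 0], [0, 0, 0], [0, 0, 0], [0, 0, 0], [0, 0, 0], [0, 0, 0], [0, 0, 0], [0, 0, 0], [0, 0, 0], [0, 0, 0]], "grip": [1, 1, 1, 1, 1, 1, 1, 1, 1, 1]}}

```text
time: 1.1
position: [0.4503, -0.2295, 0.2667]
eef_rot: [0.0, 0.993, 0.118, -0.0]
force: [1.1, -1.3, -0.3]
finger_gap: 0.0851
gripper_force: 0.0
```

Run:
```python
from h import *
o=r.observe();print(o["position"],o["eef_rot"],o["qd"].round(2))
C=cam("wrist",o);cv2.imwrite("pics/w1.png",r.read_camera("wrist")[:,:,::-1])
import pickle;pickle.dump(C,open("w1.pkl","wb"))
plan((.48,-.19,.27),.235)
```

```text
[ 0.45029613 -0.22947061  0.26674337] [ 4.37008889e-05  9.93013614e-01  1.17999791e-01 -9.47839436e-05] [-0.54  0.14 -0.48 -0.21  0.06  0.07 -1.02]
dp [ 0.0418 -0.0323 -0.0031] rot [-0.0038 -0.0071  0.0226] t 1.15
```

View pics/w1.png

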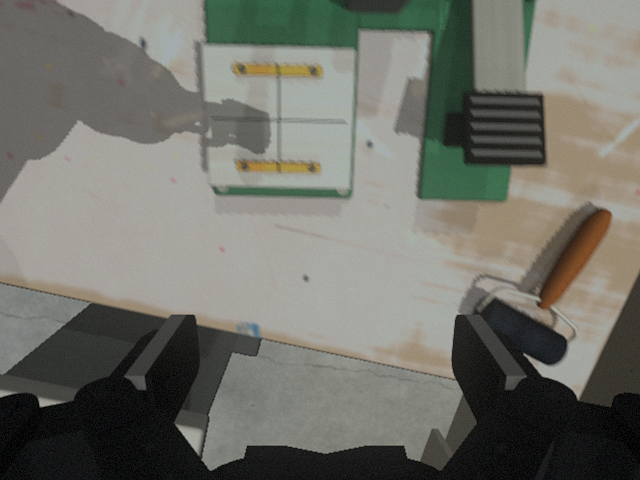

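The wrist picture shows the cross at (279,121), the stops at (278,70) and (278,167), and the tread centre at (504,127). The arm was still moving when it was taken, so I'll settle and measure.

Request:
{"op": "jog_arm", "data": {"dp": [[0.07, -0.03, 0], [0.07, -0.03, 0], [0.07, -0.03, 0], [0.07, -0.03, 0], [0.07, -0.03, 0], [0.07, -0.03, 0], [0.07, -0.03, 0], [0.07, -0.03, 0], [0.07, -0.03, 0], [0.07, -0.03, 0]], "rot": [[0, 0, 0], [0, 0, 0], [0, 0, 0], [0, 0, 0], [0, 0, 0], [0, 0, 0], [0, 0, 0], [0, 0, 0], [0, 0, 0], [0, 0, 0]], "grip": [1, 1, 1, 1, 1, 1, 1, 1, 1, 1]}}

```text
time: 2.15
position: [0.4954, -0.1972, 0.2667]
eef_rot: [0.0, 0.993, 0.118, 0.0]
force: [0.1, -0.5, -0.3]
finger_gap: 0.0857
gripper_force: 0.0
```

Run:
```python
from h import *
import pickle
o=r.observe();print(o["position"],o["eef_rot"],abs(o["qd"]).max())
C=cam("wrist",o);im=r.read_camera("wrist");cv2.imwrite("pics/w2.png",im[:,:,::-1]);pickle.dump((C,o),open("w2.pkl","wb"))
h=cv2.cvtColor(im,cv2.COLOR_RGB2HSV);m=cv2.inRange(h,(18,140,90),(30,255,255));cv2.imwrite("pics/m.png",m)
for c in cv2.findContours(m,0,1)[0]:
    if cv2.contourArea(c)>150:
        q=cv2.minAreaRect(c);print(q,onz(C,q[0],.046))
for p in((.48,-.19),):pass
cv2.imwrite("pics/w2c.png",cv2.resize(im[0:260,180:600],None,fx=1.9,fy=1.9,interpolation=cv2.INTER_CUBIC)[:,:,::-1])
```

```text
[ 0.4954023  -0.1972025   0.26670808] [1.11317066e-05 9.93003025e-01 1.18088918e-01 5.93226324e-06] 0.001724899874288987
((326.0, 228.0), (8.0, 38.0), 90.0) [ 0.47189367 -0.2043899   0.046     ]
((288.4828186035156, 227.48155212402344), (31.265777587890625, 7.994902610778809), 2.0454084873199463) [ 0.46468462 -0.17262785  0.046     ]
((323.5, 139.5), (9.0, 31.0), 90.0) [ 0.54425261 -0.18470134  0.046     ]
((289.5, 138.5), (9.0, 33.0), 90.0) [ 0.53847931 -0.1574839   0.046     ]
((294.9111022949219, 28.518333435058594), (43.178733825683594, 16.05491065979004), 4.289153575897217) [ 0.61946696 -0.14409969  0.046     ]
```

View pics/w2c.png

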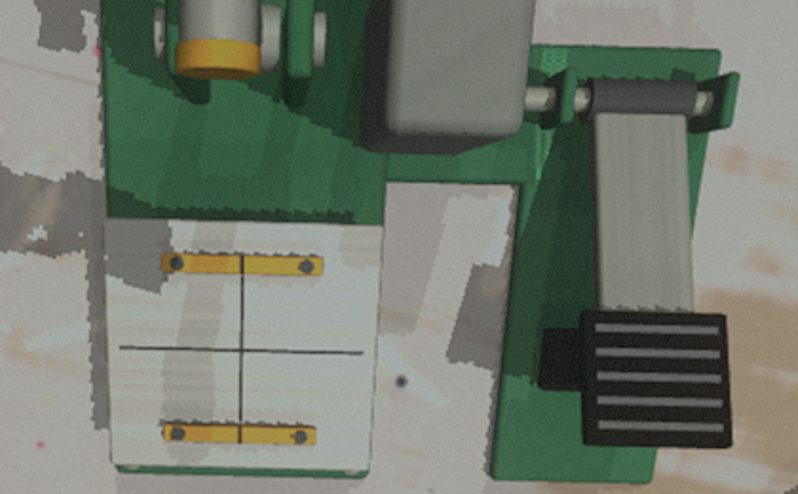

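The crop shows the cross at (241.5,350.5), rear stop ends at (162,264) and (323,266), front stop ends at (162,433) and (316,436), and tread corners at (582,312), (725,313), (731,446) and (584,443).

Run:
```python
from h import *
import pickle
C,o=pickle.load(open("w2.pkl","rb"));T=cam("top");S=cam("side")
g=lambda u,v:(180+u/1.9,v/1.9)
ct=(397.6,276.4);cw=g(241.5,350.5)
print("cross tri",tri([(C,cw),(T,ct)]),"w@.04",onz(C,cw,.04),"t@.04",onz(T,ct,.04),"side",proj(S,onz(C,cw,.04)))
f=onz(C,g(239,434.5),.046);b=onz(C,g(242.5,265),.046);d=b-f
print("stops",f,b,(f+b)/2,np.linalg.norm(d),np.arctan2(d[1],d[0]))
for a,e in((g(119,347),g(363,353)),(g(162,264),g(323,266)),(g(162,433),g(316,436))):
    z=.04 if a==g(119,347) else .046
    v=onz(C,a,z)-onz(C,e,z);print("lateral yaw",np.arctan2(-v[0],v[1]),np.linalg.norm(v))
a,e=onz(C,g(242,256),.04),onz(C,g(240,443),.04);v=a-e;print("long",np.arctan2(v[1],v[0]))
tc=[g(582,312),g(725,313),g(731,446),g(584,443)]; tw=np.mean(tc,0)
tt=350+np.mean([523,632,662,545])/5,200+np.mean([278,255,350,372])/5
print("tread",tri([(C,tw),(T,tt)]),onz(C,tw,.082))
bt=[(t:=np.array(x)) for x in[(224,283)]]
plan((.46,.24,.27),.2)
```

```text
cross tri [ 0.50449367 -0.17982748  0.04225745] w@.04 [ 0.50403731 -0.17993238  0.04      ] t@.04 [ 0.5047205  -0.18008644  0.04      ] side [369.41332558 250.09072816]
stops [ 0.46716515 -0.18746929  0.046     ] [ 0.54121449 -0.17207237  0.046     ] [ 0.50418982 -0.17977083  0.046     ] 0.07563312631389471 0.2050067344355088
lateral yaw 0.21289195899973032 0.11004585581249636
lateral yaw 0.2255818348672704 0.06935513701811095
lateral yaw 0.21731561805169042 0.07041061697139377
long 0.21499564565719156
tread [ 0.53949856 -0.34729105  0.07845093] [ 0.53936863 -0.34504681  0.082     ]
dp [ 0.0908 -0.5777 -0.0044] rot [-0.     -0.0001  0.0735] t 2.2
```

Request:
{"op": "jog_arm", "data": {"dp": [[0.09, -0.578, 0], [0.09, -0.578, 0], [0.09, -0.578, 0], [0.09, -0.578, 0], [0.09, -0.578, 0], [0.09, -0.578, 0], [0.09, -0.578, 0], [0.09, -0.578, 0], [0.09, -0.578, 0], [0.09, -0.578, 0]], "rot": [[0, 0, 0.1], [0, 0, 0.1], [0, 0, 0.1], [0, 0, 0.1], [0, 0, 0.1], [0, 0, 0.1], [0, 0, 0.1], [0, 0, 0.1], [0, 0, 0.1], [0, 0, 0.1]], "grip": [1, 1, 1, 1, 1, 1, 1, 1, 1, 1]}}

```text
time: 3.2
position: [0.4573, 0.2463, 0.2671]
eef_rot: [-0.001, 0.995, 0.097, 0.0]
force: [0.7, 0.3, 0.8]
finger_gap: 0.0853
gripper_force: 0.0
```

Run:
```python
from h import *
plan((.46,.24,.23),.19)
```

```text
dp [0.002  0.0091 0.0494] rot [-0.0058 -0.0008  0.0103] t 3.2
```

Request:
{"op": "jog_arm", "data": {"dp": [[0, 0, 0.05], [0, 0, 0.05], [0, 0, 0.05], [0, 0, 0.05], [0, 0, 0.05], [0, 0, 0.05], [0, 0, 0.05], [0, 0, 0.05], [0, 0, 0.05], [0, 0, 0.05]], "rot": [[0, 0, 0], [0, 0, 0], [0, 0, 0], [0, 0, 0], [0, 0, 0], [0, 0, 0], [0, 0, 0], [0, 0, 0], [0, 0, 0], [0, 0, 0]], "grip": [1, 1, 1, 1, 1, 1, 1, 1, 1, 1]}}

```text
time: 4.2
position: [0.4594, 0.2401, 0.2292]
eef_rot: [-0.0, 0.996, 0.093, -0.0]
force: [-0.7, -0.3, -0.4]
finger_gap: 0.0853
gripper_force: 0.0
```

Run:
```python
from h import *
o=r.observe();C=cam("wrist",o);im=r.read_camera("wrist");cv2.imwrite("pics/w3.png",im[:,:,::-1])
c,b,a=blue(im,(320,200));P=np.array([onz(C,x,.016) for x in b]);print(c,b,P.round(4),onz(C,c,.016))
T=cam("top");print(tri([(C,c),(T,(231.06,291.55))]))
e=[(P[(i+1)%4]-P[i]) for i in range(4)];print([(np.linalg.norm(v).round(4),np.arctan2(v[1],v[0]).round(3)) for v in e])
cv2.imwrite("pics/w3c.png",im[60:480,:,::-1]); plan((*P.mean(0)[:2],.08),.19)
```

```text
[323.33782959 205.05352783] [[302.36258 232.93452]
 [304.65652 175.58626]
 [344.31308 177.17253]
 [342.01913 234.5208 ]] [[0.4295 0.2535 0.016 ]
 [0.478  0.26   0.016 ]
 [0.4828 0.2278 0.016 ]
 [0.4344 0.22   0.016 ]] [0.45663662 0.24039553 0.016     ]
[0.45742544 0.2406084  0.02004725]
[(np.float64(0.0489), np.float64(0.134)), (np.float64(0.0326), np.float64(-1.423)), (np.float64(0.049), np.float64(-2.981)), (np.float64(0.0339), np.float64(1.717))]
dp [-0.0041 -0.0011  0.1989] rot [-0.      0.0001 -0.0065] t 4.25
```

View pics/w3.png

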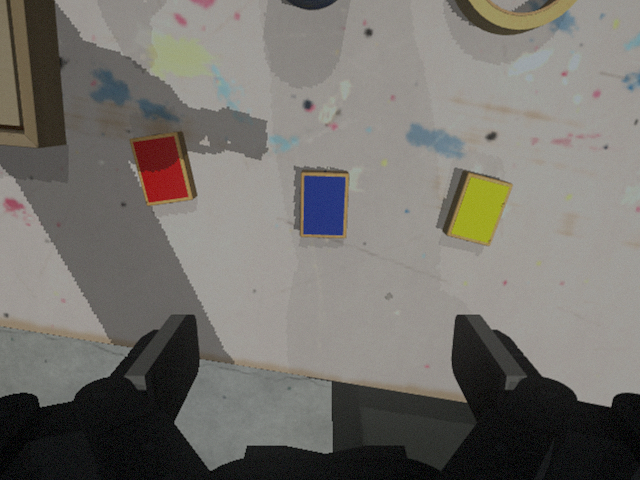

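Blue is at (323,205) in the wrist picture, with nothing between it and the fingers on either side.

Run:
```python
from h import *
plan((.4563,.2403,.003),.148)
```

```text
dp [-0.0039 -0.001   0.3016] rot [-0.      0.0001  0.0775] t 4.25
```

Request:
{"op": "jog_arm", "data": {"dp": [[-0.004, -0.001, 0.05], [-0.004, -0.001, 0.1], [-0.004, -0.001, 0.15], [-0.004, -0.001, 0.19], [-0.004, -0.001, 0.22], [-0.004, -0.001, 0.25], [-0.004, -0.001, 0.27], [-0.004, -0.001, 0.285], [-0.004, -0.001, 0.297], [-0.004, -0.001, 0.3015]], "rot": [[0, 0, 0.0775], [0, 0, 0.0775], [0, 0, 0.0775], [0, 0, 0.0775], [0, 0, 0.0775], [0, 0, 0.0775], [0, 0, 0.0775], [0, 0, 0.0775], [0, 0, 0.0775], [0, 0, 0.0775]], "grip": [1, 1, 1, 1, 1, 1, 1, 1, 1, 1]}}

```text
time: 5.25
position: [0.4563, 0.2403, 0.0026]
eef_rot: [0.0, 0.997, 0.074, -0.0]
force: [0.4, 0.0, 0.6]
finger_gap: 0.0854
gripper_force: 0.0
```

Request:
{"op": "jog_arm", "data": {"dp": [[0, 0, 0], [0, 0, 0], [0, 0, 0], [0, 0, 0], [0, 0, 0], [0, 0, 0], [0, 0, 0], [0, 0, 0], [0, 0, 0], [0, 0, 0]], "rot": [[0, 0, 0], [0, 0, 0], [0, 0, 0], [0, 0, 0], [0, 0, 0], [0, 0, 0], [0, 0, 0], [0, 0, 0], [0, 0, 0], [0, 0, 0]], "grip": [0.6, 0.4, 0.2, 0, -0.1, -0.2, -0.3, -0.4, -0.4, -0.4], "force": 40}}

```text
time: 6.25
position: [0.4566, 0.2404, 0.0037]
eef_rot: [0.0, 0.997, 0.074, 0.0]
force: [-0.3, -1.7, 5.4]
finger_gap: 0.0389
gripper_force: 39.5
```

Run:
```python
from h import *
o=r.observe();print({k:o[k] for k in("time","position","force","finger_gap","gripper_force")})
im=r.read_camera("wrist");cv2.imwrite("pics/w4.png",im[:,:,::-1])
```

```text
{'time': 6.25, 'position': array([0.45661408, 0.2403671 , 0.0037474 ]), 'force': array([-0.33221085, -1.66218507,  5.43712193]), 'finger_gap': 0.03893670717350422, 'gripper_force': 39.508599042892456}
```

View pics/w4.png

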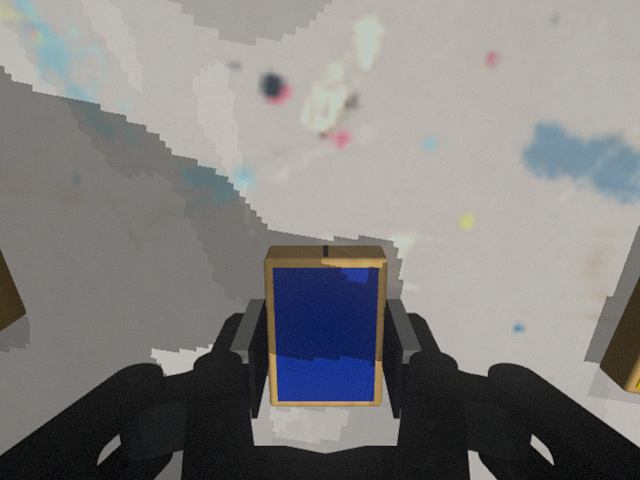

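Blue is gripped square between the pads at (326,335), with the tick at (325,250). I'll measure its offset in the hand and lift.

Run:
```python
from h import *
o=r.observe();C=cam("wrist",o);im=cv2.imread("pics/w4.png")[:,:,::-1]
h=cv2.cvtColor(im,cv2.COLOR_RGB2HSV);m=cv2.inRange(h,(108,150,40),(130,255,255));m[:,:250]=0;m[:,400:]=0;m[:240]=0
q=cv2.minAreaRect(cv2.findNonZero(m));b=cv2.boxPoints(q);print(q)
T=rot(o["eef_rot"]);P=[onz(C,x,.017) for x in b];L=np.array([T.T@(p-o["position"]) for p in P]);print(L.round(4),L.mean(0),np.linalg.norm(L[1]-L[0]),np.linalg.norm(L[2]-L[1]))
# outer front-top edge ends
for uv in((265,260),(387,260),(267,405),(384,404)): print((T.T@(onz(C,uv,.017)-o["position"])).round(4))
```

```text
((324.9999694824219, 333.99993896484375), (103.99998474121094, 131.99996948242188), -0.0)
[[-0.0242 -0.0177 -0.0133]
 [ 0.0249 -0.0161 -0.0133]
 [ 0.025   0.0169 -0.0133]
 [-0.0242  0.0186 -0.0133]] [ 0.00039753  0.0004232  -0.01327156] 0.04911816589226525 0.032985417827990825
[ 0.0276 -0.0185 -0.0133]
[ 0.0276  0.02   -0.0132]
[-0.0262 -0.0199 -0.0133]
[-0.0258  0.0211 -0.0133]
```

Request:
{"op": "jog_arm", "data": {"dp": [[0, 0, -0.005], [0, 0, -0.015], [0, 0, -0.03], [0, 0, -0.055], [0, 0, -0.08], [0, 0, -0.105], [0, 0, -0.125], [0, 0, -0.135], [0, 0, -0.14], [0, 0, -0.14]], "rot": [[0, 0, 0], [0, 0, 0], [0, 0, 0], [0, 0, 0], [0, 0, 0], [0, 0, 0], [0, 0, 0], [0, 0, 0], [0, 0, 0], [0, 0, 0]], "grip": [-0.4, -0.4, -0.4, -0.4, -0.4, -0.4, -0.4, -0.4, -0.4, -0.4]}}

```text
time: 7.3
position: [0.4563, 0.2402, 0.1082]
eef_rot: [0.0, 0.997, 0.074, 0.0]
force: [0.1, 0.3, 0.3]
finger_gap: 0.0387
gripper_force: 40.7
```

Run:
```python
from h import *
o=r.observe();print(o["finger_gap"],o["gripper_force"],o["position"]);plan((.5043,-.180,.11),.214)
```

```text
0.038698022125530515 40.66885828971863 [0.45633627 0.24021686 0.10819568]
dp [-0.0193  0.5636 -0.0024] rot [ 1.000e-04 -4.000e-04 -1.323e-01] t 7.3
```

Request:
{"op": "jog_arm", "data": {"dp": [[0, 0.015, 0], [-0.001, 0.045, 0], [-0.003, 0.09, 0], [-0.005, 0.14, 0], [-0.007, 0.19, 0], [-0.009, 0.24, 0], [-0.011, 0.29, 0], [-0.012, 0.34, 0], [-0.014, 0.39, 0], [-0.016, 0.44, 0]], "rot": [[0, 0, -0.01], [0, 0, -0.02], [0, 0, -0.03], [0, 0, -0.045], [0, 0, -0.06], [0, 0, -0.075], [0, 0, -0.09], [0, 0, -0.1], [0, 0, -0.11], [0, 0, -0.12]], "grip": [-0.4, -0.4, -0.4, -0.4, -0.4, -0.4, -0.4, -0.4, -0.4, -0.4]}}

```text
time: 8.3
position: [0.4925, -0.0894, 0.1072]
eef_rot: [-0.0, 0.995, 0.104, -0.001]
force: [0.1, 0.4, -0.2]
finger_gap: 0.0389
gripper_force: 40.7
```

Run:
```python
from h import *
plan((.5043,-.180,.11),.214)
```

```text
dp [-0.0096  0.1215 -0.0038] rot [-0.0013  0.0025 -0.0115] t 8.3
```

Request:
{"op": "jog_arm", "data": {"dp": [[-0.004, 0.04, 0], [-0.007, 0.07, 0], [-0.009, 0.09, 0], [-0.01, 0.105, 0], [-0.01, 0.115, 0], [-0.01, 0.12, 0], [-0.01, 0.12, 0], [-0.01, 0.12, 0], [-0.01, 0.12, 0], [-0.01, 0.12, 0]], "rot": [[0, 0, -0.012], [0, 0, -0.012], [0, 0, -0.012], [0, 0, -0.012], [0, 0, -0.012], [0, 0, -0.012], [0, 0, -0.012], [0, 0, -0.012], [0, 0, -0.012], [0, 0, -0.012]], "grip": [-0.4, -0.4, -0.4, -0.4, -0.4, -0.4, -0.4, -0.4, -0.4, -0.4]}}

```text
time: 9.3
position: [0.5044, -0.177, 0.1082]
eef_rot: [0.0, 0.994, 0.107, 0.0]
force: [-0.5, 0.3, -1.1]
finger_gap: 0.039
gripper_force: 40.7
```

Run:
```python
from h import *
o=r.observe();C=cam("wrist",o);im=r.read_camera("wrist");cv2.imwrite("pics/w5.png",im[:,:,::-1]);plan((.5039,-.1801,.046),.214)
```

```text
dp [-0.0014  0.0038  0.0828] rot [ 0.     -0.0001  0.0012] t 9.35
```

View pics/w5.png

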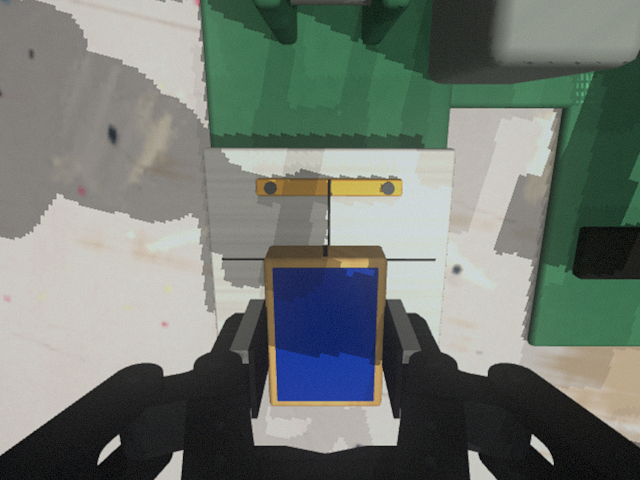

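The sample is held level. The rear stop spans (257–402,187), and the cross lines lie at row 260 and column 329.

Run:
```python
from h import *
o=r.observe();C=cam("wrist",o);T=rot(o["eef_rot"])
L=lambda uv,z:(T.T@(onz(C,uv,z)-o["position"])).round(4)
print("rear stop",L((257,187),.046),L((402,187),.046),"vert",L((329,200),.04),L((327.5,245),.04),"horiz",L((222,260),.04),L((435,260),.04))
z=o["position"][2]+.0133
for u in((265,260),(387,260),(267,405),(384,404),(325.5,258)):print(L(u,z))
```

```text
rear stop [ 0.038  -0.0319  0.0621] [0.0381 0.037  0.0621] vert [0.0306 0.0024 0.0681] [0.0073 0.0017 0.0681] horiz [-0.0008 -0.0525  0.0681] [-0.0007  0.0571  0.0681]
[ 0.0276 -0.0185 -0.0133]
[ 0.0276  0.0199 -0.0133]
[-0.0262 -0.0199 -0.0133]
[-0.0258  0.0211 -0.0133]
[ 0.0283  0.0005 -0.0133]
```

Request:
{"op": "jog_arm", "data": {"dp": [[-0.0013, 0.003, 0.01], [-0.0013, 0.003, 0.025], [-0.0013, 0.003, 0.04], [-0.0013, 0.003, 0.055], [-0.0013, 0.003, 0.066], [-0.0013, 0.003, 0.074], [-0.0013, 0.003, 0.08], [-0.0013, 0.003, 0.083], [-0.0013, 0.003, 0.085], [-0.0013, 0.003, 0.0855]], "rot": [[0, 0, 0], [0, 0, 0], [0, 0, 0], [0, 0, 0], [0, 0, 0], [0, 0, 0], [0, 0, 0], [0, 0, 0], [0, 0, 0], [0, 0, 0]], "grip": [-0.4, -0.4, -0.4, -0.4, -0.4, -0.4, -0.4, -0.4, -0.4, -0.4]}}

```text
time: 10.35
position: [0.504, -0.1799, 0.0441]
eef_rot: [0.0, 0.994, 0.107, 0.0]
force: [0.9, 0.1, -0.9]
finger_gap: 0.0389
gripper_force: 40.7
```

Run:
```python
from h import *
o=r.observe();print(o["position"],o["force"],o["finger_gap"]);T=rot(o["eef_rot"]);C=cam("wrist",o);im=r.read_camera("wrist");cv2.imwrite("pics/w6.png",im[:,:,::-1])
```

```text
[ 0.50400662 -0.17992581  0.04405536] [ 0.86492772  0.12736933 -0.86681838] 0.038945003817302384
```

View pics/w6.png

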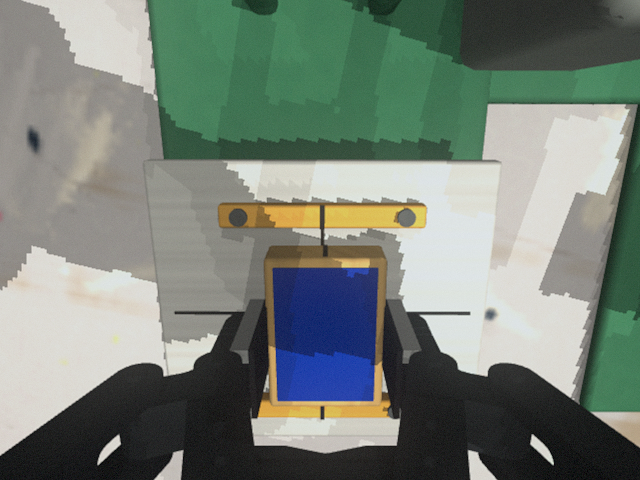

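The rear stop spans columns 219–426 and the engraved line is at (175–470,313), both with middle 322.5. The sample's middle is at column 325.5, so it sits slightly to the right.

Run:
```python
from h import *
o=r.observe();C=cam("wrist",o);T=rot(o["eef_rot"]);print(o["position"])
L=lambda uv,z:(T.T@(onz(C,uv,z)-o["position"])).round(4)
print("rear stop",L((219,216),.046),L((426,216),.046),"rear inner",L((322,228),.046),"horiz",L((175,313),.04),L((470,313),.04),"front stop inner",L((322,403),.046))
print("vert",L((322.5,240),.04),L((322,412),.046))
for u in((265,260),(387,260),(267,405),(384,404)):print(L(u,.0565))
print("tick bottom",L((325,246),.0565))
```

```text
[ 0.50403367 -0.17992532  0.04410831]
rear stop [ 0.0391 -0.0349 -0.0019] [ 0.0392  0.034  -0.0019] rear inner [ 0.035  -0.0006 -0.0019] horiz [ 0.0007 -0.0553  0.0041] [0.0007 0.0543 0.0041] front stop inner [-0.0341 -0.0007 -0.0019]
vert [ 0.029  -0.0005  0.0041] [-0.0381 -0.0007 -0.0019]
[ 0.0273 -0.0187 -0.0124]
[ 0.0273  0.0201 -0.0124]
[-0.0269 -0.0201 -0.0124]
[-0.0265  0.0213 -0.0124]
tick bottom [ 0.032   0.0004 -0.0124]
```

Request:
{"op": "jog_arm", "data": {"dp": [[0, 0, -0.003], [0.0005, -0.0016, -0.003], [0.0005, -0.0016, -0.003], [0.0005, -0.0016, -0.001], [0.0005, -0.0016, 0.0005], [0.0005, -0.0016, 0.0005], [0.0005, -0.0016, 0.0005], [0.0005, -0.0016, 0.0005], [0.0005, -0.0016, 0.0005], [0.0005, -0.0016, 0.0005]], "rot": [[0, 0, 0], [0, 0, 0], [0, 0, 0], [0, 0, 0], [0, 0, 0], [0, 0, 0], [0, 0, 0], [0, 0, 0], [0, 0, 0], [0, 0, 0]], "grip": [-0.4, -0.4, -0.4, -0.4, -0.4, -0.4, -0.4, -0.4, -0.2, 0.0]}}

```text
time: 11.4
position: [0.504, -0.1787, 0.0435]
eef_rot: [0.0, 0.994, 0.107, 0.0]
force: [0.2, 0.3, -0.3]
finger_gap: 0.0424
gripper_force: 0.0
```

Request:
{"op": "jog_arm", "data": {"dp": [[0, 0, 0], [0, 0, 0], [0, 0, 0], [0, 0, -0.01], [0, 0, -0.03], [0, 0, -0.06], [0, 0, -0.1], [0, 0, -0.13], [0, 0, -0.15], [0, 0, -0.15]], "rot": [[0, 0, 0], [0, 0, 0], [0, 0, 0], [0, 0, 0], [0, 0, 0], [0, 0, 0], [0, 0, 0], [0, 0, 0], [0, 0, 0], [0, 0, 0]], "grip": [0.2, 0.4, 0.6, 0.7, 0.7, 0.7, 0.7, 0.7, 0.7, 0.7]}}

```text
time: 12.4
position: [0.5053, -0.179, 0.1589]
eef_rot: [0.001, 0.994, 0.107, 0.002]
force: [0.6, -0.4, -0.0]
finger_gap: 0.0727
gripper_force: 0.0
```

Run:
```python
from h import *
o=r.observe();C=cam("wrist",o);im=r.read_camera("wrist");cv2.imwrite("pics/w7.png",im[:,:,::-1]);cv2.imwrite("pics/w7c.png",cv2.resize(im[180:460,190:460],None,fx=2,fy=2,interpolation=cv2.INTER_CUBIC)[:,:,::-1]);print(proj(C,(.504,-.18,.046)),o["position"],o["finger_gap"])
c,b,a=blue(im,(325,380));P=np.array([onz(C,x,.056) for x in b]);print(c,b,P.mean(0))
for i in range(4):
  v=P[(i+1)%4]-P[i];print(np.linalg.norm(v),np.arctan2(v[1],v[0]))
```

```text
[324.82766229 237.77052897] [ 0.50532831 -0.17900112  0.158883  ] 0.07267765254947074
[323.5 241.5] [[295. 202.]
 [352. 202.]
 [352. 281.]
 [295. 281.]] [ 0.50375209 -0.17922172  0.056     ]
0.032848670843245616 -1.3565228902654713
0.048841045474438495 -2.9089013382849664
0.034676270485855566 1.784337029991941
0.04881617660743432 0.1952602994980895
```

View pics/w7c.png

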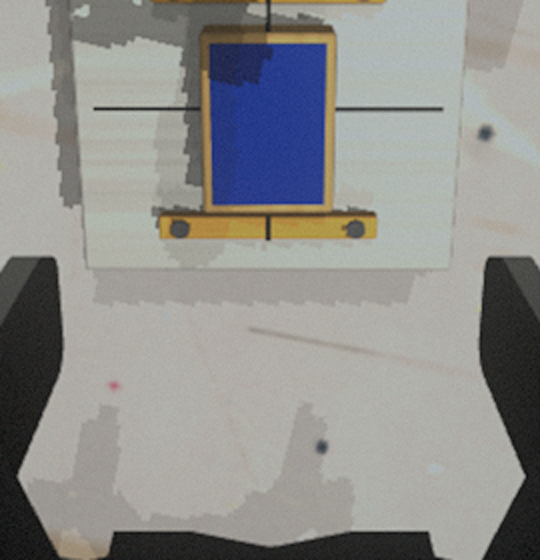

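The sample is free on the stage. Its columns run 202–335 and the front stop's 160–377, so both centre on 268.5, and the lengthwise gap still needs checking.

Run:
```python
from h import *
o=r.observe();C=cam("wrist",o);T=rot(o["eef_rot"]);print(o["position"])
L=lambda u,v,z:(T.T@(onz(C,(190+u/2,180+v/2),z)-o["position"])).round(4)
print("cross",L(94,108,.04),L(443,108,.04),"stop",L(160,225,.046),L(377,225,.046),"rear stop inner",L(269,3,.046),"front inner",L(269,213,.046))
print("tile",[L(*u,.056) for u in((202,42),(335,42),(205,209),(331,209))])
plan((.5395,-.3455,.13),.214)
```

```text
[ 0.50448038 -0.17883334  0.15716556]
cross [-0.0007 -0.0543  0.1171] [-0.0007  0.0544  0.1172] stop [-0.0375 -0.0343  0.1111] [-0.0375  0.0345  0.1112] rear stop inner [0.033  0.0002 0.1112] front inner [-0.0334  0.0002  0.1111]
tile [array([ 0.0234, -0.019 ,  0.1012]), array([0.0234, 0.0191, 0.1012]), array([-0.028 , -0.0192,  0.1011]), array([-0.028 ,  0.019 ,  0.1011])]
dp [-0.0016  0.227   0.0365] rot [ 0.0028 -0.0031 -0.0001] t 12.45
```

Request:
{"op": "jog_arm", "data": {"dp": [[-0.06, 0, 0], [-0.06, 0, 0], [-0.06, 0, 0], [-0.06, 0, 0], [-0.06, 0, 0], [-0.06, 0, 0], [-0.06, 0, 0], [-0.06, 0, 0], [-0.06, 0, 0], [-0.06, 0, 0]], "rot": [[0, 0, 0], [0, 0, 0], [0, 0, 0], [0, 0, 0], [0, 0, 0], [0, 0, 0], [0, 0, 0], [0, 0, 0], [0, 0, 0], [0, 0, 0]], "grip": [0, -0.5, -1, -1, -1, -1, -1, -1, -1, -1]}}

```text
time: 13.45
position: [0.46, -0.1882, 0.1561]
eef_rot: [-0.0, 0.994, 0.107, -0.0]
force: [0.6, 0.6, 0.0]
finger_gap: -0.0001
gripper_force: 0.0
```

```bash
cat > chk.py <<'E'
from h import *
def chk(C,im,near):
    K,e,A=C
    c0=np.array([.504,-.1797]);y=.214
    ex=np.array([np.cos(y),np.sin(y)]);ey=np.array([-np.sin(y),np.cos(y)])
    def prof(z,a,b,off,axis):  # sample colour along press axis, averaging over offsets
        s=np.arange(a,b,.00025);out=[]
        for o in off:
            p=[c0+(t*ex+o*ey if axis==0 else o*ex+t*ey) for t in s]
            uv=np.array([proj(C,(*q,z)) for q in p],np.float32)
            out.append(cv2.remap(im,uv[:,0].copy(),uv[:,1].copy(),1).reshape(-1,3))
        return s,np.median(np.array(out,float),0)
    def cross(s,f):  # 50% rise and fall
        t=(f.max()+f.min())/2;k=np.where(f>t)[0];return s[k[0]],s[k[-1]]
    offs=np.linspace(-.01,.01,9)
    for ax in(0,1):
        s,p=prof(.056,-.032,.032,offs,ax);f=p[:,2]-p[:,0]
        a,b=cross(s,f);print("paint axis",ax,round(1e3*a,2),round(1e3*b,2),"centre",round(500*(a+b),2))
    for sg in(-1,1):
        s,p=prof(.04,-.006,.006,sg*np.linspace(.028,.045,9),0);print("line x",1e3*s[p.sum(1).argmin()])
        s,p=prof(.046,-.048,-.028,sg*np.linspace(.026,.032,9),0) if sg<0 else prof(.046,.028,.048,np.linspace(-.02,.02,9),0)
        f=p[:,0]-p[:,2];a,b=cross(s,f);print("stop",sg,1e3*a,1e3*b)
    s,p=prof(.046,-.045,.045,np.linspace(-.0395,-.0365,5),1);a,b=cross(s,p[:,0]-p[:,2]);print("front stop y",1e3*a,1e3*b,500*(a+b))
    s,p=prof(.046,-.045,.045,np.linspace(.0365,.0395,5),1);a,b=cross(s,p[:,0]-p[:,2]);print("rear stop y",1e3*a,1e3*b,500*(a+b))
E
python3 - <<'E'
from chk import *
o=r.observe();print(o["position"],abs(o["qd"]).max())
C=cam("wrist",o);im=r.read_camera("wrist");cv2.imwrite("pics/w8.png",im[:,:,::-1]);chk(C,im,None)
plan((.5395,-.3455,.13),.214)
E
```

```text
[ 0.46002807 -0.18819014  0.15607373] 0.0028015782747577876
paint axis 0 -25.25 24.5 centre -0.37
paint axis 1 -16.25 17.25 centre 0.5
line x 0.25000000000000544
stop -1 -40.99999999999999 -32.999999999999986
line x 0.7500000000000059
stop 1 34.75 42.25000000000001
front stop y -34.249999999999986 35.00000000000007 0.37500000000004197
rear stop y -34.249999999999986 35.00000000000007 0.37500000000004197
dp [0.059  0.2275 0.0347] rot [-0.0001  0.0001  0.0001] t 13.5
```

The sample is within 1 mm of centre in both directions and its yaw error is about 0. Next is the pedal.

Request:
{"op": "jog_arm", "data": {"dp": [[0.01, 0.03, 0], [0.02, 0.08, 0], [0.03, 0.13, 0], [0.045, 0.18, 0.01], [0.055, 0.21, 0.02], [0.059, 0.2275, 0.03], [0.059, 0.2275, 0.035], [0.059, 0.2275, 0.035], [0.059, 0.2275, 0.035], [0.059, 0.2275, 0.035]], "rot": [[0, 0, 0], [0, 0, 0], [0, 0, 0], [0, 0, 0], [0, 0, 0], [0, 0, 0], [0, 0, 0], [0, 0, 0], [0, 0, 0], [0, 0, 0]], "grip": [-1, -1, -1, -1, -1, -1, -1, -1, -1, -1]}}

```text
time: 14.5
position: [0.5396, -0.3445, 0.1306]
eef_rot: [0.0, 0.994, 0.107, 0.0]
force: [-0.1, -0.4, 1.3]
finger_gap: -0.0001
gripper_force: 0.0
```

Run:
```python
from h import *
o=r.observe();print(o["position"],o["force"]);plan((.5395,-.3455,.085),.214)
```

```text
[ 0.53962145 -0.34453947  0.13061955] [-0.05965845 -0.43280648  1.25410139]
dp [-0.0005  0.0012  0.0608] rot [ 0.0011 -0.0011  0.0025] t 14.5
```

Request:
{"op": "jog_arm", "data": {"dp": [[0, 0.001, 0.03], [0, 0.001, 0.055], [0, 0.001, 0.065], [-0.003, 0.001, 0.073], [-0.006, 0.001, 0.08], [-0.0085, 0.001, 0.086], [-0.011, 0.001, 0.094], [-0.013, 0.001, 0.101], [-0.0145, 0.001, 0.108], [-0.016, 0.001, 0.1155]], "rot": [[0, 0, 0], [0, 0, 0], [0, 0, 0], [0, 0, 0], [0, 0, 0], [0, 0, 0], [0, 0, 0], [0, 0, 0], [0, 0, 0], [0, 0, 0]], "grip": [-1, -1, -1, -1, -1, -1, -1, -1, -1, -1]}}

```text
time: 15.5
position: [0.5282, -0.3486, 0.043]
eef_rot: [-0.0, 0.994, 0.107, 0.0]
force: [1.8, 4.2, 4.4]
finger_gap: -0.0001
gripper_force: 2.3
```

Run:
```python
from h import *
o=r.observe();print(o["position"],o["force"],o["time"])
```

```text
[ 0.5282156  -0.34855518  0.04296321] [1.75210458 4.19469458 4.36441165] 15.5
```

Run:
```python
from chk import *
o=r.observe()
S=cam("side");im=r.read_camera("side");cv2.imwrite("pics/side1.png",im[:,:,::-1]);im0=cv2.imread("pics/side0.png")[:,:,::-1]
c=np.array([.504,-.1797]);ex=np.array([np.cos(.214),np.sin(.214)]);ey=np.array([-ex[1],ex[0]])
for th in(0,.4,.8,1.0,1.1,1.2,1.3,1.4,1.5):
    ps=[proj(S,(*(c+ex*(.12-l*np.sin(th))),.081+l*np.cos(th))) for l in(.06,.08,.1,.11)]
    print(th,[(tuple(im0[int(v),int(u)]),tuple(im[int(v),int(u)])) for u,v in np.round(ps)])
T=cam("top");it=r.read_camera("top");cv2.imwrite("pics/top1.png",it[:,:,::-1])
d=np.abs(im.astype(int)-im0).sum(2)>60; 
n,l,st,ce=cv2.connectedComponentsWithStats(d.astype(np.uint8));print([(s,) for s in st[1:].tolist() if s[4]>40])
C=cam("wrist",o);iw=r.read_camera("wrist");cv2.imwrite("pics/w9.png",iw[:,:,::-1])
g=cv2.cvtColor(iw,cv2.COLOR_RGB2GRAY);print("tip px",proj(C,o["position"]))
print(cv2.resize(g[220:480,200:460],(26,26),interpolation=cv2.INTER_AREA))
```

```text
0 [((np.uint8(78), np.uint8(80), np.uint8(76)), (np.uint8(192), np.uint8(193), np.uint8(178))), ((np.uint8(77), np.uint8(79), np.uint8(76)), (np.uint8(169), np.uint8(161), np.uint8(155))), ((np.uint8(79), np.uint8(81), np.uint8(77)), (np.uint8(128), np.uint8(122), np.uint8(111))), ((np.uint8(76), np.uint8(76), np.uint8(73)), (np.uint8(129), np.uint8(123), np.uint8(111)))]
0.4 [((np.uint8(135), np.uint8(139), np.uint8(132)), (np.uint8(140), np.uint8(144), np.uint8(138))), ((np.uint8(194), np.uint8(188), np.uint8(186)), (np.uint8(201), np.uint8(195), np.uint8(193))), ((np.uint8(121), np.uint8(114), np.uint8(104)), (np.uint8(126), np.uint8(120), np.uint8(109))), ((np.uint8(121), np.uint8(114), np.uint8(104)), (np.uint8(126), np.uint8(120), np.uint8(110)))]
0.8 [((np.uint8(108), np.uint8(106), np.uint8(105)), (np.uint8(112), np.uint8(110), np.uint8(109))), ((np.uint8(195), np.uint8(188), np.uint8(187)), (np.uint8(202), np.uint8(195), np.uint8(194))), ((np.uint8(195), np.uint8(189), np.uint8(186)), (np.uint8(203), np.uint8(196), np.uint8(194))), ((np.uint8(138), np.uint8(130), np.uint8(12
[... 4876 characters left out ...]
22  21  22
   22  22  23  30  33  31  30  31]
 [ 33  33  34  28  22  21  23  23  20  21  17  42 157  55  17  21  21  21
   23  21  22  28  41  33  27 110]
 [ 33  31  33  23  21  21  20  20  20  20  17  49 169  63  17  20  21  21
   19  20  21  22  40  44  29 134]
 [ 27  30  28  21  20  20  20  20  21  19  19  63 168  80  18  19  20  20
   20  20  19  20  32  42  25  21]
 [ 23  25  23  20  20  22  20  19  20  18  21  32  64  36  19  18  20  20
   20  22  20  20  23  31  20  18]
 [ 22  20  20  20  20  21  19  20  20  18  19  19  20  20  19  17  19  19
   19  22  18  19  20  19  20  20]
 [ 18  19  19  18  19  19  19  19  19  17  20  20  20  21  20  16  18  19
   18  19  19  18  19  18  17  19]]
```

The numbers show the fingertip in the middle of the tread and the stamp arm folded to about 1.3 rad. I'll press on to the stop.

Request:
{"op": "jog_arm", "data": {"dp": [[-0.0005, 0, 0.004], [-0.001, 0, 0.008], [-0.0013, 0, 0.011], [-0.0015, 0, 0.014], [-0.0017, 0, 0.016], [-0.0017, 0, 0.018], [-0.0017, 0, 0.018], [-0.0017, 0, 0.018], [-0.0017, 0, 0.018], [-0.0017, 0, 0.018]], "rot": [[0, 0, 0], [0, 0, 0], [0, 0, 0], [0, 0, 0], [0, 0, 0], [0, 0, 0], [0, 0, 0], [0, 0, 0], [0, 0, 0], [0, 0, 0]], "grip": [-1, -1, -1, -1, -1, -1, -1, -1, -1, -1]}}

```text
time: 16.65
position: [0.5267, -0.3492, 0.0316]
eef_rot: [0.0, 0.994, 0.107, -0.0]
force: [-7.0, 6.9, 23.3]
finger_gap: 0.0002
gripper_force: 11.3
```

Request:
{"op": "jog_arm", "data": {"dp": [[0, 0, 0.001], [0, 0, 0.002], [0, 0, 0.002], [0, 0, 0.002], [0, 0, 0.002], [0, 0, 0.002], [0, 0, 0.002], [0, 0, 0.002], [0, 0, 0.002], [0, 0, 0.002]], "rot": [[0, 0, 0], [0, 0, 0], [0, 0, 0], [0, 0, 0], [0, 0, 0], [0, 0, 0], [0, 0, 0], [0, 0, 0], [0, 0, 0], [0, 0, 0]], "grip": [-1, -1, -1, -1, -1, -1, -1, -1, -1, -1]}}

```text
time: 17.65
position: [0.5267, -0.3492, 0.0313]
eef_rot: [0.001, 0.994, 0.107, -0.0]
force: [-11.9, 10.4, 31.7]
finger_gap: -0.0001
gripper_force: 16.4
```

Moving 1.5 mm deeper raised the force to 32 N with only 0.3 mm of travel, so the pedal is on its stop. I'll release it slowly along the same arc.

Request:
{"op": "jog_arm", "data": {"dp": [[0, 0, -0.005], [0.001, 0, -0.012], [0.002, 0, -0.019], [0.004, 0, -0.028], [0.007, 0, -0.038], [0.01, 0, -0.047], [0.015, 0, -0.06], [0.018, 0, -0.07], [0.018, 0, -0.09], [0.018, 0, -0.12]], "rot": [[0, 0, 0], [0, 0, 0], [0, 0, 0], [0, 0, 0], [0, 0, 0], [0, 0, 0], [0, 0, 0], [0, 0, 0], [0, 0, 0], [0, 0, 0]], "grip": [-1, -1, -1, -1, -1, -1, -1, -1, -1, -1]}}

```text
time: 18.65
position: [0.5392, -0.3458, 0.1181]
eef_rot: [-0.001, 0.994, 0.107, -0.001]
force: [-0.1, -1.0, -1.0]
finger_gap: -0.0002
gripper_force: 0.0
```

Run:
```python
from h import *
plan((.45,-.192,.17),.214)
```

```text
dp [-0.0727 -0.2258 -0.0687] rot [-0.0033  0.0031  0.0006] t 18.65
```

Now I'll look back at the sample from the same spot as before.

Request:
{"op": "jog_arm", "data": {"dp": [[0, 0, -0.04], [-0.03, -0.04, -0.055], [-0.05, -0.09, -0.055], [-0.06, -0.14, -0.055], [-0.06, -0.19, -0.055], [-0.06, -0.226, -0.055], [-0.06, -0.226, -0.055], [-0.06, -0.226, -0.055], [-0.06, -0.226, -0.055], [-0.06, -0.226, -0.055]], "rot": [[0, 0, 0], [0, 0, 0], [0, 0, 0], [0, 0, 0], [0, 0, 0], [0, 0, 0], [0, 0, 0], [0, 0, 0], [0, 0, 0], [0, 0, 0]], "grip": [-1, -1, -1, -1, -1, -1, -1, -1, -1, -1]}}

```text
time: 19.65
position: [0.4599, -0.1912, 0.1594]
eef_rot: [-0.0, 0.994, 0.106, -0.0]
force: [-0.1, 0.7, 0.2]
finger_gap: 0.0003
gripper_force: 0.0
```

Run:
```python
from chk import *
o=r.observe();print(o["position"],abs(o["qd"]).max(),o["time"])
C=cam("wrist",o);im=r.read_camera("wrist");cv2.imwrite("pics/w10.png",im[:,:,::-1]);chk(C,im,None)
c,b,a=blue(im,proj(C,(.504,-.18,.056)));P=np.array([onz(C,x,.056) for x in b])
for i in range(4):
  v=P[(i+1)%4]-P[i];print(np.linalg.norm(v).round(4),np.arctan2(v[1],v[0]).round(3))
s=r.read_camera("side");s0=cv2.imread("pics/side0.png")[:,:,::-1]
print("stamp up diff",np.abs(s[185:222,320:342].astype(int)-s0[185:222,320:342]).mean())
u,v=proj(C,(.504,-.18,.056)).astype(int);print(cv2.resize(cv2.cvtColor(im,cv2.COLOR_RGB2GRAY)[v-45:v+45,u-35:u+35],(14,18),interpolation=cv2.INTER_AREA))
```

```text
[ 0.45993346 -0.19119174  0.15944026] 0.004310936921034646 19.65
paint axis 0 -25.25 24.5 centre -0.37
paint axis 1 -16.25 17.25 centre 0.5
line x 0.5000000000000057
stop -1 -40.99999999999999 -32.999999999999986
line x 0.7500000000000059
stop 1 34.75 42.25000000000001
front stop y -33.999999999999986 35.00000000000007 0.5000000000000421
rear stop y -34.249999999999986 35.00000000000007 0.37500000000004197
0.0328 -1.357
0.049 -2.912
0.0347 1.784
0.049 0.19
stamp up diff 3.9066339066339064
[[105  66  63  63  66  68  67  68  69  68  69  71  72 140]
 [102  57  58  58  61  60  62  61  62  63  64  65  67 138]
 [103  57  58  57  60  60  61  61  62  62  63  64  69 140]
 [106  57  56  58  59  60  61  61  61  62  63  64  70 141]
 [108  55  56  59  60  59  60  60  61  61  62  63  69 140]
 [110  56  55  58  59  60  60  60  62  61  62  64  69 142]
 [111  55  55  57  58  59  58  59  61  61  61  64  73 145]
 [ 97  54  54  57  58  59  59  59  61  61  63  63  73 145]
 [ 72  49  54  57  58  57  58  59  59  61  61  63  72 144]
 [ 73  45  54  54  58  57  58  59  59  60  61  62  74 146]
 [ 74  47  54  55  57  58  58  58  59  61  62  63  75 145]
 [ 74  50  55  56  57  58  58  59  60  61  62  63  74 145]
 [ 75  45  54  55  58  58  58  58  60  61  61  62  74 144]
 [ 76  45  53  56  58  58  59  60  61  61  62  64  78 141]
 [ 77  47  54  56  57  58  59  59  60  61  63  63  78 144]
 [ 76  49  55  57  59  59  60  60  61  62  63  64  77 144]
 [ 82  45  55  59  59  59  61  61  61  62  63  65  81 145]
 [115  58  57  60  59  61  60  62  62  63  62  67  86 146]]
```

The sample hasn't moved, the stamp arm is upright again and the robot is clear.

```bash
python3 -c "
from bench import r
print(r.hand_in())"
```

```text
the job is handed in; nothing more can be done
None
```

The job is handed in: the blue sample lies flat on the stage, within about 1 mm of the cross and clear of both stops. The pedal was pressed to its stop and has sprung back, all in about 20 s; the hand-in gave no verdict.

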